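# Power bank onto its charging dock

## Robot

A 6-joint arm with a two-finger parallel gripper is mounted at the origin on the work surface. World frame = base frame: x ahead of the robot, y to its left, z up, the work surface at z = 0. Lengths are in m, angles in rad, forces in N, time in s.
With the tool pointing down it reaches from about 0.3 to 0.875 m from the base axis. Payload 6.4 kg.
Tool frame: the origin (TCP) lies on the centre line of the jaws, within the pads' length; the fingertips stand 25 mm ahead of it and the grasp point (between the pads) lies 6 mm ahead of it; z points along the fingers, y is the line along which they close (so a half turn about z gives the same grasp; the last joint's range is limited). The gripper opens to 85 mm and grips with 20 to 120 N. Pads are 22 mm wide; open, the fingers measure 114 mm over their backs; the gripper's body (76 mm by 85 mm) begins 54 mm behind the grasp point. The pads swing forward as they close: fully open they stand 13 mm farther back than shut.
Start: joints at [-1.333, 0.181, 1.607, -0, 1.354, -0.206], TCP at [0.247, -0.519, 0.256] pointing down, gripper open.
Joint ranges: [-2.99, 2.99], [-0.89, 2.07], [0.3, 2.58], [-1.14, 4.28], [0, 2.63], [-3.12, 3.12]. Speed limits (rad/s): [2.57, 2.57, 3.01, 3.14, 3.14, 3.14].

## Interface

Orientations are given as a unit quaternion [w, x, y, z].
In Python, from bench import get_obs, camera, hand_in, spot_in gives the robot as it stands.
- The arm moves only by the shell command python3 -m jog 'ROWS'. ROWS is JSON, one flat list of numbers, 7 for each row, row after row: the shift along the tool's x, y, z in m, then the turn, a rotation vector about the tool's x, y, z in rad, then the closure, from 0 (fully open) to 1 (shut). A call has 1 to 20 rows; each row is the pose to reach, as a shift and turn from the pose commanded when the call began, along the tool's axes at that moment; what a row does not reach only later rows make up. A row lasts 1/8 s, in which the tool goes at most 62.5 mm and 10.7 degrees, less where a joint would pass 70% of its speed; a pose out of reach is approached as far as the arm can. A call with a gripper value outside its range is refused whole. The fingers move at their own pace and stop on an object; the grip force is fixed at half the most. Time passes only in rows, so rows that repeat a pose let the fingers close. It gives the time, the measured TCP pose, the force, the opening and the grip force at its end, in the units of the state.
- get_obs(): the state, without advancing time (a new reading comes with each control period).
- camera(name): name is "scene" or "top"; returns a dict with "frame" (420x560x3 uint8, red, green, blue), "mtx" (3x3 intrinsics, pixels), "extrinsics" (4x4, takes a point from camera to world coordinates). Camera axes: x right, y up, looking along -z (the intrinsics and any distortion apply to the point x, -y, -z); pixel columns grow to the right and rows downward; lengths in m; the calibration is good to about 2 mm. A picture is of the moment at which its call begins. There is no depth.
- hand_in(): hands the job in; it is judged then, once.
Trained networks look in a picture, given as the dict that the camera call returned (one of the last four; its "shot" number tells which), for a name from the list of things; names that differ only in an ending like _2 or _b are one class to them, and where a whole thing is asked for, a point or a joint stands for the part that bears it (a point fixed in the world has none). Each returns a list of dicts, best first, with "confidence" (0 to 1); they miss things now and then, are a little off and sometimes report something else, mostly with a low value. They report only what shows in the picture. A call takes as long as a camera call. They do not tell look-alikes from the thing itself.
- spot_in(picture, name): "xyz" ([x, y, z] in m, in world coordinates, good to about 4 mm: the middle of the surface that is visible of it).
The state is a dict: "time_s": time; "q": joint angles; "dq": joint speeds; "joint_efforts": joint torques, N m; "eef_pos": TCP position; "eef_rot": TCP orientation; "wrist_force": force on the tool from outside, world axes, zero at the start; "torque": the same for the moment, N m; "opening": opening from 0.0 (shut) to 1.0 (fully open); "grasp_force": force on a finger pad.
Only numpy, scipy, OpenCV 4.12 (cv2) and the standard library are available. Lean on these libraries where they do the work, as an engineer would, in place of code of your own. Each camera call takes 0.05 s, during which the arm holds its last target. There are 200 camera calls.

## Task

Put the power bank on charge: lay it flat on the tray of the charging dock with its contact end towards the dock's head, then slide it in between the flared guides until it is fully home on the spring contacts and the roller catch has dropped into its groove, so that it stays there by itself. Push it home gently, by feel, because the contacts and guides must not be forced, and leave the tumbler, the mouse and the cup lid where they stand.

Things in the scene. Friction and masses are not known exactly. Their poses are not given: they have to be found in the camera images.
- pack_mid (a point): Centre of the power bank, 13 mm above its underside: a white plastic block 100 mm long (its x), 56 mm wide (its y), 26 mm thick (its z), 0.22 to 0.37 kg, lying flat on the desk. Its +x end is the contact end, with two brass pads. The other end is square with two black sockets and can be pushed.
- pack_groove (a point): Middle of the groove across the power bank's top, 32 mm from its centre towards the contact end: 12 mm wide, 4 mm deep. Between it and the contact end is a lip, bevelled at the front (5 mm down over 7 mm).
- dock: Charging dock, fixed to the desk. Origin at desk height on its centre line; x points along that line from the open front to the contact head, z up. Black tray 5 mm thick, 120 mm wide, from x = -95 mm to beyond the head. The black head (70 mm wide, 47 mm high) is clamped anywhere along 34 mm, which is not measured: the power bank is home with its centre anywhere from x = -8 to +26 mm.
- mouth (a point): On the tray's top (5 mm above the desk), centre line, x = -60 mm of the dock: between the tips of the two grey flared guides, 100 mm apart inside. The guides are 6 mm thick and 14 mm high above the tray.
- throat (a point): On the tray's top, centre line, x = -15 mm of the dock: here the flares have narrowed to 59 mm and the guides run on parallel, 59 mm apart inside, to x = +42 mm. Sliding the power bank takes 1 to 2 N; let go, it centres itself as it is pushed.
- catch (a joint): Sprung arm of the steel roller catch above the head's front, in rad: 0 is down (empty, or dropped into the groove), about 0.07 while the roller rides on the power bank's lip. From 12 to 7 mm short of home the bevel lifts it, which takes up to 6 N of push; then the push falls to 1 to 3 N.
- contacts (a joint): How far the head's two brass spring contacts are pressed in, m: 0 free, 0.004 when home and caught. They push back 4 N when home. 2 mm past home the solid stop is met (6 N), then force only climbs: 7 to 10 N is plenty, over 15 N on guides, catch, contacts or stop is forcing it. Let go, the power bank springs back 2 mm and the roller holds it.
- tumbler: Bystander: steel drinking tumbler, 66 mm across and 168 mm tall, standing. Origin at the centre of its underside.
- mouse: Bystander: black computer mouse, 88 mm long (x), 56 mm wide, 27 mm high. Origin at the centre of its underside.
- cup_lid: Bystander: black plastic coffee-cup lid, 90 mm across, 19 mm high. Origin at the centre of its underside.
Things that resemble listed ones, but are neither listed nor needed, are in the scene too. Of the things that look like the part that bears pack_mid, the smallest one is meant.

How it is judged:
On the way:
1. the power bank lies flat on the tray with its contact end between the flared guides, not yet home (x of pack_mid in the frame of dock between -0.095 and -0.03 m and y of pack_mid in the frame of dock between -0.02 and 0.02 m and z of pack_mid in the frame of dock below 0.022 m and angle between pack_mid's own z axis and vertical below 0.12 rad), for 0.1 s.
At the end, for the whole second after the job is handed in: The power bank lies flat and straight between the guides (within 2.5 mm of the centre line, 0.06 rad), contact end to the head, the spring contacts pressed in by more than 2.5 mm, the roller catch down in its groove (under 0.03 rad), at rest (value of joint contacts above 0.0025 m and value of joint catch below 0.03 rad and x of pack_mid in the frame of dock above -0.012 m and y of pack_mid in the frame of dock between -0.0025 and 0.0025 m and angle between the x axis of pack_mid and the x axis of dock, either way round below 0.06 rad and angle between pack_mid's own z axis and vertical below 0.06 rad and linear speed of pack below 0.01 m/s); the robot touches nothing.
It fails at once if the power bank is forced against the guides, the catch, the contacts or the stop of the dock (contact force between pack and dock above 15 N).
It fails at once if the tumbler is disturbed (distance of tumbler from where it was at the start of the episode above 0.02 m).
It fails at once if the mouse is disturbed (distance of mouse from where it was at the start of the episode above 0.02 m).
It fails at once if the cup lid is disturbed (distance of cup_lid from where it was at the start of the episode above 0.02 m).
It also fails if it takes over 51 s, if anything falls off the work surface, if the arm or the gripper's body presses on something with over 40 N, if the wrist force passes 120 N, or if a joint passes its speed limit or range.

## Working session

There is one attempt and no reset: what is moved stays moved. The work goes in short steps, Python scripts to look and compute and a shell command to move; the robot and the scene stay as the last step left them, time stands still between calls to the robot, and variables do not carry over. Pictures are saved under pics/ and viewed, at most 10 in all, crops included, and the job is handed in when it is done.

```bash
mkdir -p pics
python3 - <<'E'
from bench import *
import cv2,numpy as np
for n in ["scene","top"]:
    p=camera(n); cv2.imwrite(f"pics/{n}0.png",p["frame"][:,:,::-1])
    print(n,np.round(p["mtx"],1).tolist(),np.round(p["extrinsics"],3).tolist(),[k for k in p])
    for t in ["pack_mid","pack_groove","dock","mouth","throat","tumbler","mouse","cup_lid"]:
        print(t,[(np.round(d["xyz"],3).tolist(),round(d["confidence"],2)) for d in spot_in(p,t)])
o=get_obs();print(o)
E
```

```text
scene [[379.4, 0.0, 280.2], [0.0, 379.4, 207.6], [0.0, 0.0, 1.0]] [[-0.135, -0.625, 0.769, 1.286], [0.991, -0.067, 0.119, 0.059], [-0.023, 0.778, 0.628, 0.657], [0.0, 0.0, 0.0, 1.0]] ['frame', 'mtx', 'extrinsics', 'shot']
pack_mid [([0.512, -0.236, 0.026], 0.88), ([0.499, -0.441, 0.034], 0.7), ([0.377, -0.114, 0.034], 0.57), ([0.733, 0.008, 0.026], 0.34)]
pack_groove [([0.516, -0.236, 0.022], 0.87), ([0.5, -0.439, 0.035], 0.74), ([0.38, -0.113, 0.033], 0.61), ([0.677, -0.326, 0.023], 0.44)]
dock [([0.736, 0.004, 0.03], 0.86)]
mouth [([0.734, 0.01, 0.025], 0.79), ([0.701, 0.312, 0.017], 0.17)]
throat []
tumbler [([0.52, 0.239, 0.106], 0.77)]
mouse [([0.674, -0.325, 0.023], 0.92)]
cup_lid [([0.701, 0.311, 0.018], 0.76), ([0.721, 0.007, 0.04], 0.73)]
top [[429.3, 0.0, 284.1], [0.0, 429.3, 209.3], [0.0, 0.0, 1.0]] [[-0.013, 0.983, -0.182, 0.368], [-1.0, -0.014, -0.004, -0.055], [-0.007, 0.182, 0.983, 1.055], [0.0, 0.0, 0.0, 1.0]] ['frame', 'mtx', 'extrinsics', 'shot']
pack_mid [([0.348, -0.118, 0.038], 0.79), ([0.5, -0.24, 0.03], 0.57), ([0.479, -0.44, 0.038], 0.56)]
pack_groove [([0.499
[... 338 characters left out ...]
'q': array([-1.33332023e+00,  1.80785135e-01,  1.60699878e+00, -2.29310807e-05,
        1.35379452e+00, -2.06306344e-01]), 'dq': array([-2.17112163e-03, -8.55648068e-05,  1.22623130e-03,  1.61344221e-03,
       -2.79031605e-04, -8.70602368e-04]), 'joint_efforts': array([-1.36800518e-04, -4.44837570e+01, -3.51679516e+01, -6.69137603e-05,
        5.73538218e-04,  5.27226604e-06]), 'eef_pos': array([ 0.24689143, -0.51931478,  0.25629742]), 'eef_rot': array([ 7.28720140e-06,  9.75482441e-01,  2.20077275e-01, -1.10844413e-05]), 'wrist_force': array([-0.60697587, -0.83239296,  0.27363695]), 'torque': array([-0.00204345, -0.04965339,  0.01178404]), 'grasp_force': 0.0, 'opening': 1.0019092307639776}
```

View both.

View pics/scene0.png

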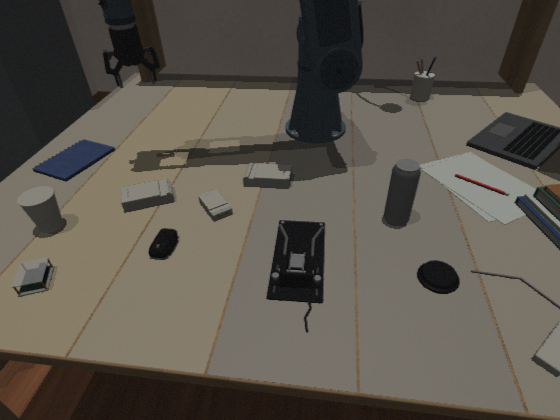

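View pics/top0.png

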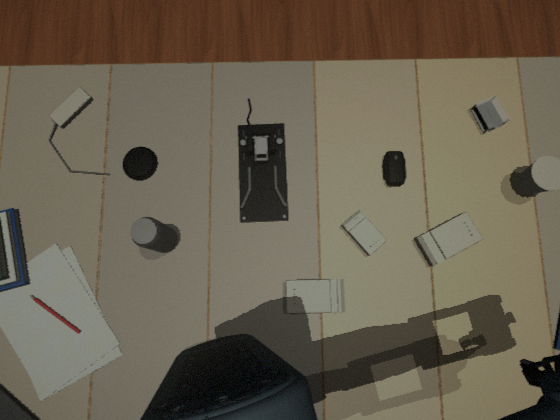

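Run:
```python
import cv2,numpy as np
t=cv2.imread("pics/top0.png");s=cv2.imread("pics/scene0.png")
f=lambda im,x,y,w,h,k:cv2.convertScaleAbs(cv2.resize(im[y:y+h,x:x+w],None,fx=k,fy=k,interpolation=cv2.INTER_CUBIC),alpha=1.5,beta=20)
a=f(t,335,205,60,60,6.6667);b=f(s,190,180,60,60,6.6667)
c=f(t,225,115,100,50,4)
d=f(t,225,110,75,120,5)
cv2.imwrite("pics/c1.png",np.hstack([a,b]))
e=f(s,262,210,75,95,6)
cv2.imwrite("pics/c2.png",np.hstack([d,cv2.resize(e[:],(400,600))[:600,:]]))
```

```text
(no output)
```

View pics/c1.png

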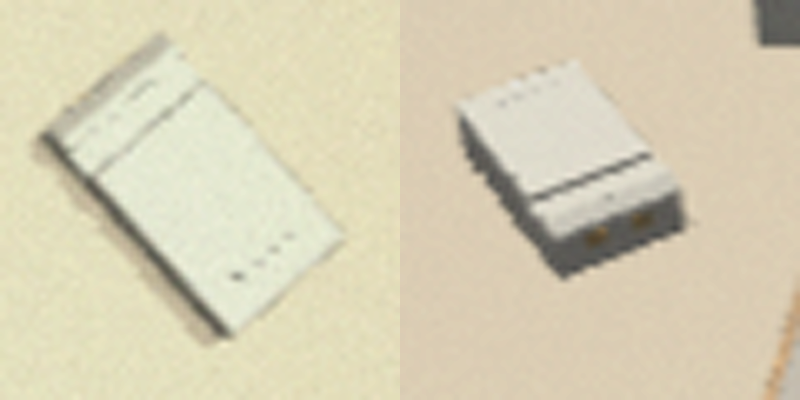

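View pics/c2.png

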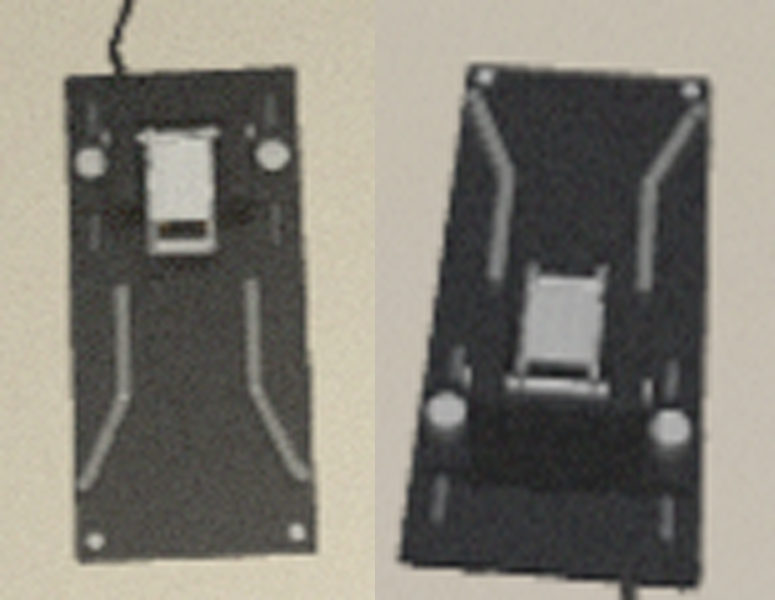

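```bash
cat > h.py <<'E'
import numpy as np
from bench import *
def ray(p,u,v,z):
    K,E=p["mtx"],p["extrinsics"]
    d=E[:3,:3]@np.array([(u-K[0,2])/K[0,0],-(v-K[1,2])/K[1,1],-1]);o=E[:3,3]
    return o+d*(z-o[2])/d[2]
E
python3 - <<'E'
from h import *
t=camera("top");s=camera("scene")
P=lambda n,p,L,z:print(n,[np.round(ray(p,u,v,z)*1000,1)[:2].tolist() for u,v in L])
P("back s",s,[(216.25,189),(198.7,196.2)],.026)
P("frontbottom s",s,[(214.45,221.7),(232.75,214.2)],0)
P("back t",t,[(386.75,240.7),(369.5,254.9)],.026)
P("groove t",t,[(335+205/6.667,205+83/6.667),(335+95/6.667,205+175/6.667)],.026)
P("groove s",s,[(190+135/6.667,180+197/6.667),(190+250/6.667,180+155/6.667)],.026)
f=lambda x,y:(225+x/5,110+y/5)
P("tray t front,back",t,[f(78,562),f(317,552),f(66,78),f(295,68)],.005)
P("tips,throat,end",t,[f(85,488),f(305,477),f(126,395),f(255,390),f(121,285),f(250,280)],.019)
g=lambda x,y:(262+(x-375)*75/400,210+y*95/600)
P("tray s front,back",s,[g(468,66),g(710,80),g(400,562),g(700,587)],.005)
P("tips s,throat,end",s,[g(475,95),g(700,110),g(510,172),g(648,180),g(497,280),g(645,290)],.019)
E
```

```text
back s [[448.5, -252.8], [486.7, -292.6]]
frontbottom s [[558.3, -231.3], [522.6, -190.0]]
back t [[478.6, -296.0], [445.1, -252.9]]
groove t [[535.9, -248.3], [502.7, -206.9]]
groove s [[540.4, -244.2], [509.1, -205.0]]
tray t front,back [[531.3, 57.8], [534.6, -60.6], [784.4, 65.3], [787.9, -53.1]]
tips,throat,end [[565.9, 53.0], [569.8, -55.2], [612.5, 32.9], [614.1, -31.0], [669.1, 35.5], [670.7, -29.1]]
tray s front,back [[540.3, -59.6], [536.2, 58.9], [794.1, -51.8], [790.4, 66.2]]
tips s,throat,end [[573.6, -51.3], [570.9, 55.1], [616.2, -29.4], [613.7, 33.6], [674.1, -28.0], [671.9, 36.2]]
```

```bash
python3 -m jog '[0.349,-0.141,0.13,0,0,-0.263,0, 0.349,-0.141,0.13,0,0,-0.263,0, 0.349,-0.141,0.13,0,0,-0.263,0, 0.349,-0.141,0.13,0,0,-0.263,0, 0.349,-0.141,0.13,0,0,-0.263,0, 0.349,-0.141,0.13,0,0,-0.263,0, 0.349,-0.141,0.13,0,0,-0.263,0, 0.349,-0.141,0.13,0,0,-0.263,0, 0.349,-0.141,0.13,0,0,-0.263,0, 0.349,-0.141,0.13,0,0,-0.263,0]'
python3 - <<'E'
from h import *
import cv2
f=lambda im,x,y,w,h,k:cv2.convertScaleAbs(cv2.resize(im[y:y+h,x:x+w,::-1],None,fx=k,fy=k),alpha=1.5,beta=20)
a,b=camera("scene"),camera("top")
cv2.imwrite("pics/h1.png",np.hstack([f(a["frame"],150,100,130,170,3),f(b["frame"],300,160,130,170,3)]))
E
```

```text
time_s: 2.25
eef_pos: [0.5012, -0.2434, 0.1269]
eef_rot: [0.001, 0.938, 0.345, 0.0]
wrist_force: [-0.3, 0.3, 0.2]
opening: 1.0
grasp_force: 0.0
```

View pics/h1.png

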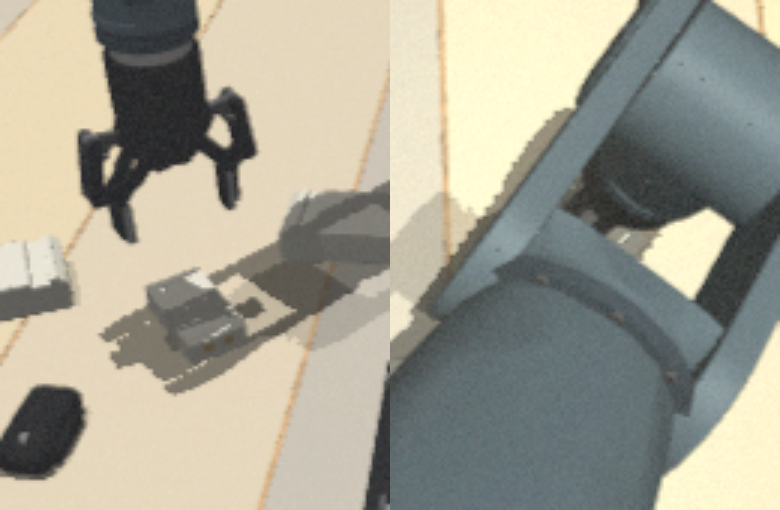

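The gripper (crop left, about 170,150) stands squarely above the pack (195,310) with the right orientation. I'll descend and grip.

```bash
python3 -m jog '[0,0,0.05,0,0,0,0, 0,0,0.08,0,0,0,0, 0,0,0.091,0,0,0,0, 0,0,0.091,0,0,0,0, 0,0,0.091,0,0,0,1, 0,0,0.091,0,0,0,1, 0,0,0.091,0,0,0,1, 0,0,0.091,0,0,0,1, 0,0,0.091,0,0,0,1, 0,0,0.091,0,0,0,1]'
```

```text
time_s: 3.6
eef_pos: [0.5026, -0.243, 0.037]
eef_rot: [0.001, 0.938, 0.346, 0.001]
wrist_force: [-1.1, 0.9, 6.7]
opening: 0.636
grasp_force: 64.4
```

```bash
python3 -m jog '[0,0,-0.03,0,0,0,1, 0,0,-0.06,0,0,0,1, 0.1,-0.077,-0.06,0,0,0.15,1, 0.194,-0.153,-0.06,0,0,0.3,1, 0.194,-0.153,-0.06,0,0,0.45,1, 0.194,-0.153,-0.06,0,0,0.6,1, 0.194,-0.153,-0.06,0,0,0.676,1, 0.194,-0.153,-0.06,0,0,0.676,1, 0.194,-0.153,-0.06,0,0,0.676,1, 0.194,-0.153,-0.06,0,0,0.676,1, 0.194,-0.153,-0.06,0,0,0.676,1]'
python3 - <<'E'
from h import *
import cv2
f=lambda im,x,y,w,h,k:cv2.convertScaleAbs(cv2.resize(im[y:y+h,x:x+w,::-1],None,fx=k,fy=k,interpolation=cv2.INTER_CUBIC),alpha=1.5,beta=20)
a,b=camera("scene"),camera("top")
cv2.imwrite("pics/h2.png",np.hstack([f(a["frame"],240,140,130,170,3),f(b["frame"],200,100,130,170,3)]))
E
```

```text
time_s: 4.97
eef_pos: [0.5497, -0.0005, 0.0953]
eef_rot: [-0.0, 1.0, 0.015, -0.0]
wrist_force: [0.2, -0.6, -2.3]
opening: 0.635
grasp_force: 64.9
```

View pics/h2.png

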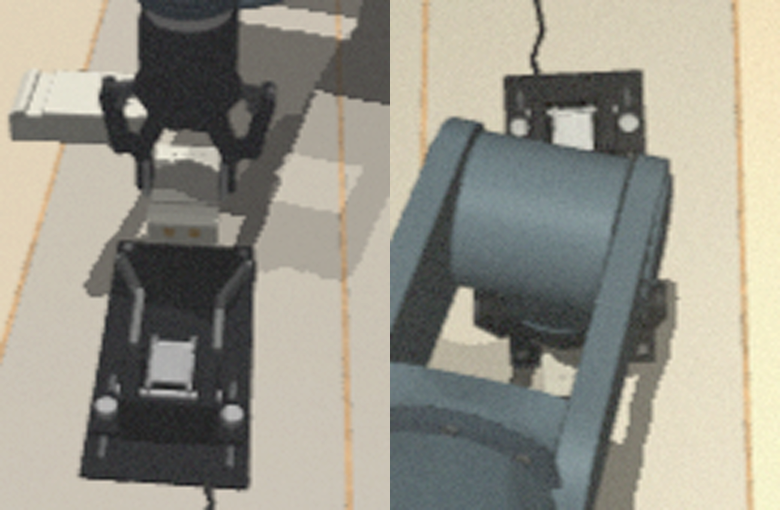

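```bash
python3 -m jog '[0,0,0.03,0,0,0,1, 0,0,0.045,0,0,0,1, 0,0,0.051,0,0,0,1, 0,0,0.051,0,0,0,1]'
python3 - <<'E'
from h import *
s=camera("scene");print(ray(s,240+147/3,140+238/3,.0585),ray(s,240+218/3,140+246/3,.0585))
E
```

```text
time_s: 5.58
eef_pos: [0.5497, 0.0002, 0.0442]
eef_rot: [-0.0, 1.0, 0.015, -0.0]
wrist_force: [0.3, 0.6, -3.4]
opening: 0.634
grasp_force: 64.9
[ 0.59486592 -0.027379    0.0585    ] [0.59846542 0.03004708 0.0585    ]
```

```bash
python3 -m jog '[0.002,0,0.001,0,0,0,1, 0.002,0,0.002,0,0,0,1, 0.002,0,0.002,0,0,0,1]';python3 -m jog '[0,0,0,0,0,0,0.6, 0,0,0,0,0,0,0, 0,0,0,0,0,0,0, 0,0,0,0,0,0,0, 0,0,0,0,0,0,0]'
```

```text
time_s: 6.0
eef_pos: [0.5518, 0.0003, 0.0425]
eef_rot: [0.0, 1.0, 0.015, 0.0]
wrist_force: [-1.5, 0.2, -2.4]
opening: 0.637
grasp_force: 64.9
time_s: 6.62
eef_pos: [0.5519, 0.0003, 0.0424]
eef_rot: [0.0, 1.0, 0.015, 0.0]
wrist_force: [0.5, 0.7, -0.2]
opening: 0.999
grasp_force: 0.0
```

```bash
python3 -m jog '[0,0,-0.03,0,0,0,0, 0,0,-0.06,0,0,0,0, -0.05,0,-0.06,0,0,0,0, -0.09,0,-0.06,0,0,0,1, -0.09,0,-0.06,0,0,0,1, -0.09,0,-0.06,0,0,0,1, -0.09,0,-0.06,0,0,0,1]'
python3 - <<'E'
from h import *
import cv2
f=lambda im,x,y,w,h,k:cv2.convertScaleAbs(cv2.resize(im[y:y+h,x:x+w,::-1],None,fx=k,fy=k,interpolation=cv2.INTER_CUBIC),alpha=1.5,beta=20)
a,b=camera("scene"),camera("top")
cv2.imwrite("pics/h3.png",np.hstack([f(a["frame"],250,150,100,150,4),f(b["frame"],220,110,100,150,4)]))
E
```

```text
time_s: 7.5
eef_pos: [0.4631, -0.0028, 0.1027]
eef_rot: [0.0, 1.0, 0.015, 0.001]
wrist_force: [-0.6, -0.4, 0.0]
opening: 0.148
grasp_force: 0.0
```

View pics/h3.png

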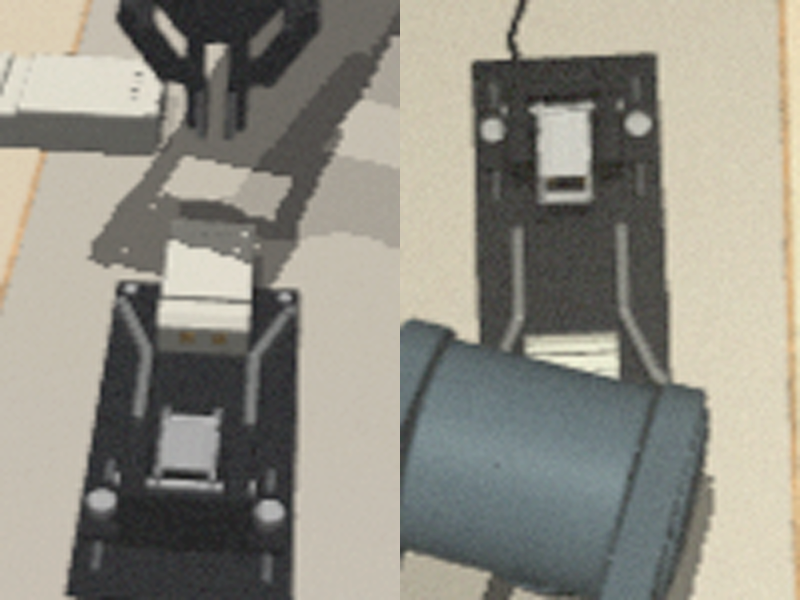

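```bash
python3 -m jog '[0,0,0.03,0,0,0,1, 0,0,0.055,0,0,0,1, 0,0,0.062,0,0,0,1, 0.005,0,0.062,0,0,0,1, 0.01,0,0.062,0,0,0,1, 0.014,0,0.062,0,0,0,1, 0.016,0,0.062,0,0,0,1, 0.016,0,0.062,0,0,0,1]'
python3 - <<'E'
from h import *
s=camera("scene");print(ray(s,250+158/4,150+350/4,.005),ray(s,250+247/4,150+353/4,.005))
E
```

```text
time_s: 8.6
eef_pos: [0.478, -0.002, 0.0405]
eef_rot: [0.0, 1.0, 0.015, 0.0]
wrist_force: [0.7, -0.2, 0.4]
opening: 0.0
grasp_force: 0.0
[ 0.60190361 -0.02575787  0.005     ] [0.59848622 0.02941155 0.005     ]
```

```bash
python3 -m jog '[0.003,0,0,0,0,0,1, 0.006,0,0,0,0,0,1, 0.009,0,0,0,0,0,1, 0.012,0,0,0,0,0,1, 0.014,0,0,0,0,0,1, 0.016,0,0,0,0,0,1, 0.018,0,0,0,0,0,1, 0.020,0,0,0,0,0,1]'
python3 -m jog '[0.002,0,0,0,0,0,1, 0.004,0,0,0,0,0,1, 0.006,0,0,0,0,0,1, 0.008,0,0,0,0,0,1, 0.010,0,0,0,0,0,1, 0.012,0,0,0,0,0,1, 0.014,0,0,0,0,0,1, 0.016,0,0,0,0,0,1]'
```

```text
time_s: 9.65
eef_pos: [0.4978, -0.0014, 0.0402]
eef_rot: [-0.0, 1.0, 0.015, -0.0]
wrist_force: [-0.3, 0.9, -0.2]
opening: 0.0
grasp_force: 0.3
time_s: 10.65
eef_pos: [0.5138, -0.0009, 0.0403]
eef_rot: [-0.0, 1.0, 0.015, -0.0]
wrist_force: [-0.5, 0.6, -0.6]
opening: -0.002
grasp_force: 0.3
```

```bash
python3 -m jog '[0.002,0,0,0,0,0,1, 0.004,0,0,0,0,0,1, 0.006,0,0,0,0,0,1, 0.008,0,0,0,0,0,1, 0.010,0,0,0,0,0,1, 0.012,0,0,0,0,0,1, 0.014,0,0,0,0,0,1, 0.016,0,0,0,0,0,1]'
```

```text
time_s: 11.65
eef_pos: [0.5299, -0.0004, 0.0403]
eef_rot: [0.0, 1.0, 0.015, 0.0]
wrist_force: [0.1, 0.1, -0.8]
opening: -0.001
grasp_force: 0.3
```

Run:
```python
from h import *
import cv2
f=lambda im,x,y,w,h,k:cv2.convertScaleAbs(cv2.resize(im[y:y+h,x:x+w,::-1],None,fx=k,fy=k,interpolation=cv2.INTER_CUBIC),alpha=1.5,beta=20)
a=camera("scene")
cv2.imwrite("pics/h4.png",f(a["frame"],250,180,100,120,5))
print(get_obs()["wrist_force"])
```

```text
[-0.02650055 -0.11977269  0.36188971]
```

View pics/h4.png

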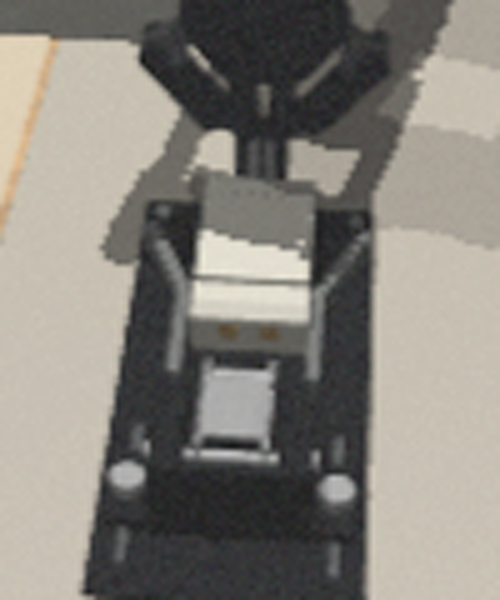

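```bash
python3 -m jog '[0.002,0,0,0,0,0,1, 0.004,0,0,0,0,0,1, 0.006,0,0,0,0,0,1, 0.008,0,0,0,0,0,1, 0.010,0,0,0,0,0,1, 0.012,0,0,0,0,0,1, 0.014,0,0,0,0,0,1]'
```

```text
time_s: 12.58
eef_pos: [0.5438, 0.0, 0.0403]
eef_rot: [-0.0, 1.0, 0.015, -0.0]
wrist_force: [-1.3, 0.2, -0.1]
opening: 0.003
grasp_force: 0.3
```

```bash
python3 -m jog '[0.001,0,0,0,0,0,1, 0.002,0,0,0,0,0,1, 0.003,0,0,0,0,0,1, 0.004,0,0,0,0,0,1]';  python3 -m jog '[0.001,0,0,0,0,0,1, 0.002,0,0,0,0,0,1, 0.003,0,0,0,0,0,1, 0.004,0,0,0,0,0,1]'
```

```text
time_s: 13.08
eef_pos: [0.5478, 0.0002, 0.0403]
eef_rot: [-0.0, 1.0, 0.015, -0.0]
wrist_force: [-0.2, -0.0, 0.9]
opening: -0.001
grasp_force: 0.3
time_s: 13.58
eef_pos: [0.5518, 0.0003, 0.0403]
eef_rot: [-0.0, 1.0, 0.015, 0.0]
wrist_force: [-0.3, 1.0, -0.3]
opening: 0.0
grasp_force: 0.3
```

```bash
python3 -m jog '[0.001,0,0,0,0,0,1, 0.002,0,0,0,0,0,1]'|grep -E "pos|wrist";python3 -m jog '[0.001,0,0,0,0,0,1, 0.002,0,0,0,0,0,1]'|grep -E "pos|wrist"; python3 -m jog '[0.001,0,0,0,0,0,1, 0.002,0,0,0,0,0,1]'|grep -E "pos|wrist"
```

```text
eef_pos: [0.5538, 0.0003, 0.0403]
wrist_force: [-0.8, 0.3, 0.5]
eef_pos: [0.5558, 0.0004, 0.0403]
wrist_force: [0.3, 0.5, 0.4]
eef_pos: [0.5578, 0.0004, 0.0403]
wrist_force: [-0.4, 0.3, -0.1]
```

```bash
python3 -m jog '[0.001,0,0,0,0,0,1, 0.002,0,0,0,0,0,1]'|grep -E "pos|wrist";python3 -m jog '[0.001,0,0,0,0,0,1, 0.002,0,0,0,0,0,1]'|grep -E "pos|wrist"; python3 -m jog '[0.001,0,0,0,0,0,1, 0.002,0,0,0,0,0,1]'|grep -E "pos|wrist"
```

```text
eef_pos: [0.5598, 0.0005, 0.0403]
wrist_force: [-0.4, -1.0, 1.2]
eef_pos: [0.5618, 0.0006, 0.0403]
wrist_force: [-0.2, -0.0, -0.5]
eef_pos: [0.5638, 0.0007, 0.0403]
wrist_force: [-0.9, 0.2, 0.7]
```

```bash
python3 -m jog '[0.001,0,0,0,0,0,1, 0.002,0,0,0,0,0,1]'|grep -E "pos|wrist";python3 -m jog '[0.001,0,0,0,0,0,1, 0.002,0,0,0,0,0,1]'|grep -E "pos|wrist"; python3 -m jog '[0.001,0,0,0,0,0,1, 0.002,0,0,0,0,0,1]'|grep -E "pos|wrist"
```

```text
eef_pos: [0.5658, 0.0007, 0.0403]
wrist_force: [-0.9, -0.2, 0.0]
eef_pos: [0.5678, 0.0008, 0.0403]
wrist_force: [-0.6, 0.7, 0.7]
eef_pos: [0.5698, 0.0008, 0.0403]
wrist_force: [-0.2, 0.1, 0.2]
```

```bash
python3 -m jog '[0.001,0,0,0,0,0,1, 0.002,0,0,0,0,0,1]'|grep -E "pos|wrist"; python3 -m jog '[0.001,0,0,0,0,0,1, 0.002,0,0,0,0,0,1]'|grep -E "pos|wrist"
```

```text
eef_pos: [0.5718, 0.0009, 0.0403]
wrist_force: [-1.5, -0.2, 0.5]
eef_pos: [0.5738, 0.001, 0.0403]
wrist_force: [-0.9, 0.1, 0.2]
```

```bash
python3 -m jog '[0.001,0,0,0,0,0,1, 0.002,0,0,0,0,0,1]'|grep -E "pos|wrist"; python3 -m jog '[0.001,0,0,0,0,0,1, 0.002,0,0,0,0,0,1]'|grep -E "pos|wrist"
```

```text
eef_pos: [0.5749, 0.0012, 0.04]
wrist_force: [-3.9, 0.3, 1.6]
eef_pos: [0.5773, 0.0012, 0.04]
wrist_force: [-4.0, -0.4, -0.1]
```

```bash
python3 -m jog '[0.001,0,0,0,0,0,1, 0.002,0,0,0,0,0,1]'|grep -E "pos|wrist"; python3 -m jog '[0.001,0,0,0,0,0,1]'|grep -E "pos|wrist"; python3 -m jog '[0.001,0,0,0,0,0,1]'|grep -E "pos|wrist"
```

```text
eef_pos: [0.58, 0.0011, 0.0402]
wrist_force: [-1.5, -0.2, -0.5]
eef_pos: [0.5813, 0.0011, 0.0405]
wrist_force: [-1.5, -0.0, -1.1]
eef_pos: [0.5822, 0.0011, 0.0405]
wrist_force: [-2.1, 0.2, -1.0]
```

```bash
python3 -m jog '[0.001,0,0,0,0,0,1,0.001,0,0,0,0,0,1]'|grep -E "pos|wrist"; python3 -m jog '[0.001,0,0,0,0,0,1,0.001,0,0,0,0,0,1]'|grep -E "pos|wrist"
```

```text
eef_pos: [0.5832, 0.0012, 0.0405]
wrist_force: [-0.8, -0.1, -0.6]
eef_pos: [0.5839, 0.0012, 0.0404]
wrist_force: [-1.2, 0.3, -0.1]
```

```bash
python3 -m jog '[0.001,0,0,0,0,0,1,0.001,0,0,0,0,0,1]'|grep -E "pos|wrist"
```

```text
eef_pos: [0.5848, 0.0013, 0.0403]
wrist_force: [-1.4, 0.4, 0.3]
```

```bash
python3 -m jog '[0.0005,0,0,0,0,0,1,0.0005,0,0,0,0,0,1]'|grep -E "pos|wrist"
```

```text
eef_pos: [0.5852, 0.0013, 0.0403]
wrist_force: [-1.7, -0.3, 0.2]
```

```bash
python3 -m jog '[0.0005,0,0,0,0,0,1,0.0005,0,0,0,0,0,1]'|grep -E "pos|wrist"; python3 -m jog '[0.0005,0,0,0,0,0,1,0.0005,0,0,0,0,0,1]'|grep -E "pos|wrist"
```

```text
eef_pos: [0.5858, 0.0013, 0.0403]
wrist_force: [-0.1, 0.5, -0.1]
eef_pos: [0.5864, 0.0013, 0.0403]
wrist_force: [-0.0, -0.0, -0.2]
```

```bash
python3 -m jog '[0.0005,0,0,0,0,0,1,0.0005,0,0,0,0,0,1]'|grep -E "pos|wrist"
```

```text
eef_pos: [0.5868, 0.0013, 0.0403]
wrist_force: [-0.4, 0.1, 0.4]
```

```bash
python3 -m jog '[0.0005,0,0,0,0,0,1,0.0005,0,0,0,0,0,1]'|grep -E "pos|wrist"
```

```text
eef_pos: [0.5873, 0.0014, 0.0403]
wrist_force: [-1.8, -0.3, 1.6]
```

```bash
python3 -m jog '[0.0005,0,0,0,0,0,1,0.0005,0,0,0,0,0,1]'|grep -E "pos|wrist"
```

```text
eef_pos: [0.5877, 0.0014, 0.0403]
wrist_force: [-0.4, 0.5, -0.0]
```

```bash
python3 -m jog '[0.0005,0,0,0,0,0,1,0.0005,0,0,0,0,0,1]'|grep -E "pos|wrist"
```

```text
eef_pos: [0.5882, 0.0014, 0.0403]
wrist_force: [-0.6, 0.2, 0.7]
```

```bash
python3 -m jog '[0.0005,0,0,0,0,0,1,0.0005,0,0,0,0,0,1]'|grep -E "pos|wrist"
```

```text
eef_pos: [0.5887, 0.0014, 0.0403]
wrist_force: [-0.7, 0.3, -0.2]
```

```bash
python3 -m jog '[0.0005,0,0,0,0,0,1,0.0005,0,0,0,0,0,1]'|grep -E "pos|wrist"; python3 -m jog '[0.0005,0,0,0,0,0,1,0.0005,0,0,0,0,0,1]'|grep -E "pos|wrist"
```

```text
eef_pos: [0.5893, 0.0014, 0.0403]
wrist_force: [-1.3, -0.2, 0.4]
eef_pos: [0.5901, 0.0014, 0.0404]
wrist_force: [0.2, 0.3, 0.0]
```

```bash
python3 -m jog '[0.0005,0,0,0,0,0,1,0.0005,0,0,0,0,0,1]'|grep -E "pos|wrist"
```

```text
eef_pos: [0.5902, 0.0014, 0.0403]
wrist_force: [-1.2, -0.2, 0.8]
```

```bash
python3 -m jog '[0.0005,0,0,0,0,0,1,0.0005,0,0,0,0,0,1]'|grep -E "pos|wrist"
```

```text
eef_pos: [0.5903, 0.0015, 0.0401]
wrist_force: [-2.4, -0.9, 1.9]
```

```bash
python3 -m jog '[0.0005,0,0,0,0,0,1,0.0005,0,0,0,0,0,1]'|grep -E "pos|wrist"; python3 -m jog '[0,0,0,0,0,0,1,0,0,0,0,0,0,1]'|grep -E "time|pos|wrist"
```

```text
eef_pos: [0.5906, 0.0016, 0.04]
wrist_force: [-6.0, 0.3, 2.3]
time_s: 21.58
eef_pos: [0.5909, 0.0016, 0.0401]
wrist_force: [-5.2, 0.7, 1.6]
```

```bash
python3 -m jog '[0.0005,0,0,0,0,0,1,0.0005,0,0,0,0,0,1]'|grep -E "pos|wrist"
```

```text
eef_pos: [0.5914, 0.0016, 0.0401]
wrist_force: [-5.1, -0.5, 0.6]
```

```bash
python3 -m jog '[0.0005,0,0,0,0,0,1,0.0005,0,0,0,0,0,1]'|grep -E "pos|wrist"
```

```text
eef_pos: [0.5918, 0.0016, 0.04]
wrist_force: [-5.1, -0.0, 2.6]
```

```bash
python3 -m jog '[0.0005,0,0,0,0,0,1,0.0005,0,0,0,0,0,1]'|grep -E "pos|wrist"
python3 - <<'E'
from h import *
import cv2
f=lambda im,x,y,w,h,k:cv2.convertScaleAbs(cv2.resize(im[y:y+h,x:x+w,::-1],None,fx=k,fy=k,interpolation=cv2.INTER_CUBIC),alpha=1.5,beta=20)
a=camera("scene")
cv2.imwrite("pics/h5.png",f(a["frame"],255,200,80,75,8))
E
```

```text
eef_pos: [0.5922, 0.0016, 0.0401]
wrist_force: [-6.6, -0.0, 1.7]
```

View pics/h5.png

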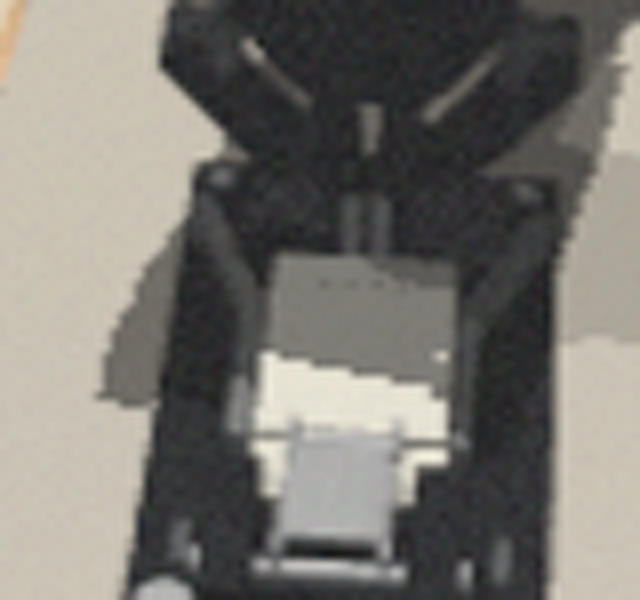

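The roller (about 345,430) sits over the groove line (y≈435), and the pack is straight against the head. I'll push a touch more by feel, then back off.

```bash
python3 -m jog '[0.0005,0,0,0,0,0,1,0.0005,0,0,0,0,0,1]'|grep -E "pos|wrist"
```

```text
eef_pos: [0.5924, 0.0016, 0.04]
wrist_force: [-6.4, -0.5, 2.8]
```

```bash
python3 -m jog '[0.0005,0,0,0,0,0,1,0.0005,0,0,0,0,0,1]'|grep -E "pos|wrist"
```

```text
eef_pos: [0.5925, 0.0017, 0.04]
wrist_force: [-8.6, -0.8, 4.2]
```

```bash
python3 -m jog '[-0.001,0,0,0,0,0,1,-0.003,0,0,0,0,0,1,-0.01,0,0,0,0,0,1,-0.03,0,0,0,0,0,1,-0.06,0,0,0,0,0,1,-0.09,0,-0.03,0,0,0,1,-0.09,0,-0.06,0,0,0,1,-0.09,0,-0.06,0,0,0,1,-0.09,0,-0.06,0,0,0,1,-0.09,0,-0.06,0,0,0,1]'
python3 - <<'E'
from h import *
import cv2
f=lambda im,x,y,w,h,k:cv2.convertScaleAbs(cv2.resize(im[y:y+h,x:x+w,::-1],None,fx=k,fy=k,interpolation=cv2.INTER_CUBIC),alpha=1.5,beta=20)
a=camera("scene");b=camera("top")
cv2.imwrite("pics/h6.png",np.hstack([f(a["frame"],260,205,70,95,5.7)[:540],f(b["frame"],225,115,70,95,5.7)[:540]]))
E
```

```text
time_s: 24.12
eef_pos: [0.5034, -0.0011, 0.0994]
eef_rot: [-0.0, 1.0, 0.015, -0.001]
wrist_force: [0.1, -1.0, 0.1]
opening: 0.0
grasp_force: 0.0
```

View pics/h6.png

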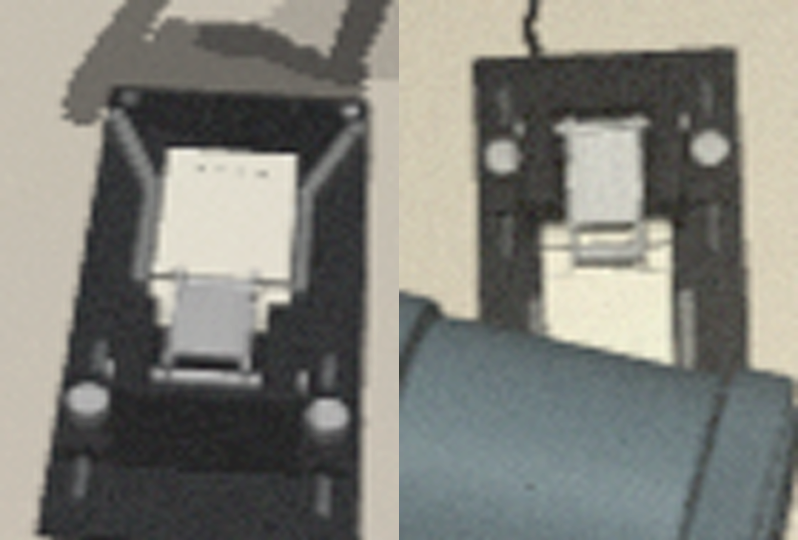

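The pack lies straight with the roller at the groove, and its back edge sprang back about 2 mm. I'll do one quick feel check that it stayed forward.

```bash
python3 -m jog '[0,0,0.04,0,0,0,1,0,0,0.06,0,0,0,1,0.03,0,0.06,0,0,0,1,0.06,0,0.06,0,0,0,1,0.075,0,0.06,0,0,0,1,0.08,0,0.06,0,0,0,1,0.082,0,0.06,0,0,0,1,0.083,0,0.06,0,0,0,1,0.083,0,0.06,0,0,0,1]'|grep -E "pos|wrist"; python3 -m jog '[0.001,0,0,0,0,0,1,0.001,0,0,0,0,0,1]'|grep -E "pos|wrist";python3 -m jog '[0.001,0,0,0,0,0,1,0.001,0,0,0,0,0,1]'|grep -E "pos|wrist";python3 -m jog '[0.001,0,0,0,0,0,1,0.001,0,0,0,0,0,1]'|grep -E "pos|wrist"
```

```text
eef_pos: [0.5863, 0.0014, 0.0403]
wrist_force: [0.2, 0.1, -0.4]
eef_pos: [0.5877, 0.0014, 0.0404]
wrist_force: [-0.5, -0.3, 0.2]
eef_pos: [0.5888, 0.0014, 0.0403]
wrist_force: [0.5, -0.1, -1.1]
eef_pos: [0.5898, 0.0014, 0.0403]
wrist_force: [0.6, 0.4, -1.0]
```

No contact up to 0.590, so the pack is being held at home by the catch. Retreat and hand in.

```bash
python3 -m jog '[-0.01,0,0,0,0,0,1,-0.04,0,0,0,0,0,1,-0.08,0,-0.02,0,0,0,1,-0.09,0,-0.06,0,0,0,1,-0.09,0,-0.06,0,0,0,1,-0.09,0,-0.06,0,0,0,1,-0.09,0,-0.06,0,0,0,1]'|grep -E "time|pos|wrist"; python3 -c "
from bench import *
print(hand_in())"
```

```text
time_s: 26.98
eef_pos: [0.4991, -0.0012, 0.0992]
wrist_force: [-0.3, -0.6, 0.3]
the job is handed in; nothing more can be done
None
```

The power bank is on the dock, and I handed the job in at about 27 s. Judging by feel and the pictures, it is fully home with the roller in its groove; I can't read the joints and `hand_in()` gave no verdict. The highest push I read was about 9 N, and the tumbler, mouse and cup lid were not touched.

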